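Snap the lid onto the silver box

ROBOT

A 6-joint arm with a two-finger parallel gripper is mounted at the origin on the work surface. World frame = base frame: x ahead of the robot, y to its left, z up, the work surface at z = 0. Lengths are in m, angles in rad, forces in N, time in s.
With the tool pointing down it reaches from about 0.35 to 0.975 m from the base axis. Payload 4.9 kg.
Tool frame: the origin (TCP) lies at the very end of the fingers, on their centre line; the grasp point (between the pads) lies 19 mm behind it; z points along the fingers, y is the line along which they close (so a half turn about z gives the same grasp; the last joint's range is limited). The gripper opens to 85 mm and grips with 20 to 120 N. Pads are 22 mm wide; open, the fingers measure 114 mm over their backs; the gripper's body (76 mm by 85 mm) begins 54 mm behind the grasp point. The pads swing forward as they close: fully open they stand 13 mm farther back than shut.
Start: joints at [1.098, 0.053, 1.613, -0, 1.476, -0.119], TCP at [0.217, 0.586, 0.231] pointing down, gripper open.
Joint ranges: [-3.01, 3.01], [-1.01, 2.22], [0.06, 2.58], [-1.02, 4.17], [0.09, 2.62], [-3.14, 3.14]. Speed limits (rad/s): [2.57, 2.57, 3.14, 3.14, 3.14, 3.14].

INTERFACE

Orientations are given as a unit quaternion [w, x, y, z].
In Python, from plant import state, optics, ticket, nets gives the robot as it stands. The module is installed in compiled form; this text tells all that it offers.
- The arm moves only by the shell command python3 -m inch 'ROWS' [OPENING]. ROWS is JSON, a list of rows, each an object of numbers: "dx", "dy", "dz": the shift along the tool's x, y, z as a fraction of full scale; "rx", "ry", "rz": the turn, a rotation vector about the tool's x, y, z as a fraction of full scale. In form: [{"dx": .., "dy": .., "dz": .., "rx": .., "ry": .., "rz": ..}, ...]. A call has 1 to 5 rows; each row is the pose to reach, as a shift and turn from the pose commanded when the call began, along the tool's axes at that moment; what a row does not reach only later rows make up. Full scale, the value 1, is 0.8 m for a shift and 1.5 rad for a turn. A row lasts 1/10 s, in which the tool goes at most 50 mm and 8.59 degrees, less where a joint would pass 70% of its speed; a pose out of reach is approached as far as the arm can. A call with a number of a shift or a turn outside -1 to 1 is refused whole. A call with a gripper value outside its range is refused whole. OPENING is the opening, from -1 (shut) to 1 (fully open), set as the call begins (- or left out, the last holds). The fingers move at their own pace and stop on an object; the grip force is fixed at half the most. Time passes only in rows, so rows that repeat a pose let the fingers close. It gives the time, the measured TCP pose, the force, the opening and the grip force at its end, in the units of the state.
- state(): the state, without advancing time (a new reading comes with each control period).
- optics.grab_frame(name): name is "scene" or "top" or "wrist"; returns the picture (400x640x3 uint8, red, green, blue); there is no depth.
- optics.camera_info(name): a dict with "fx", "fy", "cx", "cy" (pixels), "R" (3x3) and "t" (3): a world point X has camera coordinates R X + t. Camera axes: x right, y down, z forward; pixel columns grow to the right and rows downward; lengths in m; the calibration is good to about 2 mm. A picture is of the moment at which its call begins: read the wrist's pose just before it. camera_info takes no time and is no camera call; for the wrist camera it gives the pose at the moment of the call.
- ticket.job_done(): hands the job in; it is judged then, once.
Trained networks look in the newest picture that a camera, given by its name, has taken for a name from the list of things; names that differ only in an ending like _2 or _b are one class to them, and where a whole thing is asked for, a point or a joint stands for the part that bears it (a point fixed in the world has none). Each returns a list of dicts, best first, with "confidence" (0 to 1); they miss things now and then, are a little off and sometimes report something else, mostly with a low value. They report only what shows in the picture. A call takes as long as a camera call.
- nets.boxes_of(camera, name): "bbox" ([centre column, centre row, width, height] in pixels, round what is visible of it).
- nets.outline_of(camera, name): "pixels" (400x640 bool, what is visible of it) and "bbox" ([centre column, centre row, width, height] in pixels, round what is visible of it).
The state is a dict: "time": time; "joint_pos": joint angles; "joint_vel": joint speeds; "joint_efforts": joint torques, N m; "tool_pos": TCP position; "tool_rot": TCP orientation; "contact_force": force on the tool from outside, world axes, zero at the start; "ft_torque": the same for the moment, N m; "gripper_width": opening from 0.0 (shut) to 1.0 (fully open); "grasp_force": force on a finger pad.
Only numpy, scipy, OpenCV 4.12 (cv2) and the standard library are available. Lean on these libraries where they do the work, as an engineer would, in place of code of your own. Each camera call takes 0.05 s, during which the arm holds its last target. There are 200 camera calls.

TASK

Fit the lid on the round silver box in the bench cushion: set it level over the collar and press it straight down until it snaps home, feeling for the force to peak and drop, and stop pressing at once when it does, so that the soft silver rims are not bruised and the box is never driven hard into its rubber. Then tug the closed lid upwards by a few newtons, so that the box rises a little in the rubber and the lid stays on, let go and leave it closed. Leave the other things on the bench where they are.

Things in the scene. Friction and masses are not known exactly. Their poses are not given: they have to be found in the camera images.
- lid: The lid: plain silver, round, 62 mm outside diameter (63 mm at a thin bead near its foot), 19 mm high, about 80 g, hollow, lying mouth down on the bench; side upright up to 16 mm, top slightly domed. Origin: centre of its mouth (lowest plane), z up. Inside, a ridge 2 mm high at the mouth leaves a 54 mm opening; above it the bore is 58 mm. It fits turned any way round.
- box_base (a point): The box: plain silver, round, 62 mm outside diameter, open top, standing upright with its base held in the bench cushion. This point: centre of its underside, 18 mm above the bench at rest, z up. Its flat rim is 30 mm above it; inside the rim a collar of 52 mm outside diameter stands up 9 mm.
- box_rim (a point): Centre of the box's rim plane, where the lid's origin lies when the lid is fully home. 48 mm above the bench at rest; it moves with the box.
- collar_top (a point): Centre of the collar's top, 9 mm above the rim; its top 2 mm are 50 mm across. Four spring noses stick out of the collar, 57 mm across. A lid set on rests on them, its mouth 7 mm above the rim. Pushed on, it resists with up to 10 to 16 N, then its ridge slips past the noses, the force drops by about 5 N and the lid and box spring together. Pulling the lid off takes more than 9 N.
- pad (a joint): How far the box is pushed down into the rubber (m): 0 at rest, positive down, negative pulled up. The rubber gives about 1 mm per 1.6 N both ways (it grips the box), so the box sinks about 8 mm before the lid snaps. Solid at 14.5 mm down, 6 mm up. Too hard for the silver: over 12.5 mm down (20 N) at any time, or over 7.5 mm (12 N) once the lid is home and rim bears on rim.
- cushion: The bench cushion: a dark steel cup 94 mm in diameter and 30 mm high, filled with black rubber round the box, fixed to the bench by two 36 mm wide ears at its own +y and -y (to 76 mm from its axis, 7 mm high). Origin: centre of its underside on the bench, under the box's axis.
- stake_step: Bystander: a dark steel stepped stake, 62 mm in diameter and 20 mm high below, 32 mm in diameter above, 46 mm high in all, about 0.6 kg. Origin: centre of its underside.
- stake_round: Bystander: a dark steel cylindrical stake, 46 mm in diameter, 50 mm high, about 0.6 kg. Origin: centre of its underside.
- bowl: Bystander: a small white ceramic bowl, 80 mm across, 34 mm high. Origin: centre of its underside.
- caliper: Bystander: a steel caliper with a black slide lying flat, 200 mm long along its own x, up to 58 mm wide, 13 mm high. Origin: middle of its length, on the bench.

How it is judged:
On the way, in this order (a step that is already met when the one before it is completed fails the run):
1. the lid is pressed until it snaps home: its mouth within 1.5 mm of the box's rim, centred within 2 mm, level (z of lid in the frame of box_rim between -0.0015 and 0.0015 m and horizontal distance between lid and box_rim below 0.002 m and angle between lid's own z axis and vertical below 0.05 rad), for 0.2 s.
2. the closed lid is tugged so that the box rises more than 0.8 mm in its rubber (about 2 N) with the lid still home (all of step 1 and value of joint pad below -0.0008 m), for 0.1 s.
At the end, for the whole second after the job is handed in: The lid is home on the box (mouth within 1.5 mm of the rim, centred within 2 mm, tilted less than 0.05 rad), at rest, and the box stands free in its rubber (pad between -1.5 and 2 mm) (all of step 1 and linear speed of lid below 0.01 m/s and value of joint pad between -0.0015 and 0.002 m); the robot touches nothing.
It fails at once if the box is pushed more than 12.5 mm down into the rubber (pressed with more than about 20 N) (value of joint pad above 0.0125 m).
It fails at once if pressing goes on after the snap: with the lid down on the rim the box is still pushed more than 7.5 mm down (about 12 N) (z of lid in the frame of box_rim between -0.0015 and 0.0007 m and value of joint pad above 0.0075 m).
It fails at once if a bystander (stake, bowl or caliper) is moved by more than 15 mm (distance of any of stake_step, stake_round, bowl, caliper from where it was at the start of the episode above 0.015 m).
It also fails if it takes over 51 s, if anything falls off the work surface, if the arm or the gripper's body presses on something with over 40 N, if the wrist force passes 120 N, or if a joint passes its speed limit or range.

## Working session

There is one attempt and no reset: what is moved stays moved. The work goes in short steps, Python scripts to look and compute and a shell command to move; the robot and the scene stay as the last step left them, time stands still between calls to the robot, and variables do not carry over. Pictures are saved under pics/ and viewed, at most 10 in all, crops included, and the job is handed in when it is done.

```bash
mkdir -p pics; cat > h.py <<'E'
import numpy as np, cv2
from plant import state, optics, ticket, nets
def ray(cam,uv,z,info=None):
    c=info or optics.camera_info(cam); R=np.array(c["R"]);t=np.array(c["t"])
    d=R.T@np.array([(uv[0]-c["cx"])/c["fx"],(uv[1]-c["cy"])/c["fy"],1]); o=-R.T@t
    return o+d*(z-o[2])/d[2]
def save(cam,name):
    im=optics.grab_frame(cam); cv2.imwrite(f"pics/{name}.png",im[:,:,::-1]); return im
E
python3 - <<'E'
from h import *
s=state();print({k:np.round(v,3).tolist() for k,v in s.items()})
a=save("top","top0");b=save("scene","scene0")
cv2.imwrite("pics/both.png",cv2.resize(np.vstack([a,b])[:,:,::-1],(480,600)) )
for n,z in [("lid",.016),("box_base",.05),("cushion",.03),("stake_step",.04),("stake_round",.05),("bowl",.03),("caliper",.01)]:
    for r in nets.outline_of("top",n)[:2]:
        print(n,round(r["confidence"],2),np.round(r["bbox"]),ray("top",r["bbox"][:2],z).round(3))
E
```

```text
{'time': 0.0, 'joint_pos': [1.098, 0.053, 1.614, -0.0, 1.476, -0.119], 'joint_vel': [0.001, -0.003, 0.0, 0.0, -0.0, 0.0], 'joint_efforts': [-0.002, -39.368, -37.017, -0.0, 0.007, 0.0], 'tool_pos': [0.216, 0.586, 0.23], 'tool_rot': [-0.0, 0.176, 0.984, -0.001], 'contact_force': [0.823, 0.31, 0.263], 'ft_torque': [-0.016, 0.003, 0.024], 'grasp_force': 0.0, 'gripper_width': 0.996}
lid 0.92 [400. 227.  26.  29.] [ 0.501 -0.185  0.016]
box_base 0.75 [330. 209.  30.  26.] [ 0.546 -0.013  0.05 ]
cushion 0.74 [330. 212.  63.  38.] [ 0.539 -0.014  0.03 ]
stake_step 0.8 [246. 232.  28.  28.] [0.491 0.191 0.04 ]
stake_round 0.76 [414. 139.  17.  21.] [ 0.713 -0.217  0.05 ]
stake_round 0.33 [331. 209.  27.  29.] [ 0.547 -0.016  0.05 ]
bowl 0.86 [226. 129.  33.  31.] [0.746 0.241 0.03 ]
caliper 0.97 [318. 148.  28.  81.] [0.7   0.013 0.01 ]
```

View pics/top0.png

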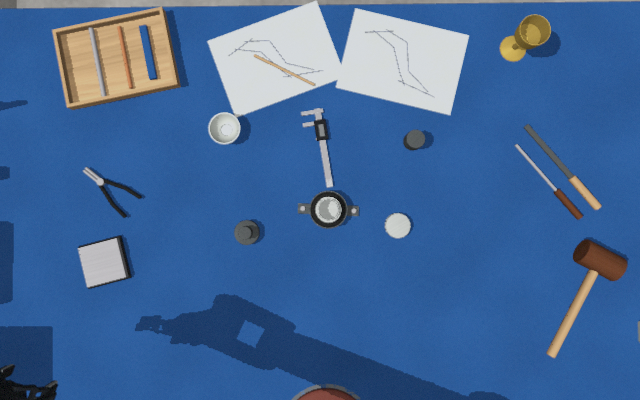

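The top view shows the lid at (398,226), the box in its cushion at (330,209), and the stakes, bowl and caliper standing clear of both. The networks' positions agree with this. Next I move to a hover over the lid.

```bash
cat >> h.py <<'E'
from scipy.spatial.transform import Rotation as Ro
def rows(target):
    s=state();q=np.array(s["tool_rot"]);R=Ro.from_quat(q[[1,2,3,0]])
    want=Ro.from_matrix(np.column_stack([R.as_matrix()[:,0]*[1,1,0]/np.linalg.norm(R.as_matrix()[:2,0]),np.cross([0,0,-1],R.as_matrix()[:,0]*[1,1,0]/np.linalg.norm(R.as_matrix()[:2,0])),[0,0,-1]]))
    d=R.inv().apply(np.array(target)-s["tool_pos"])
    print("t",round(s["time"],2),"pos",np.round(s["tool_pos"],4),"d*",np.round(d/.8,4),"r*",np.round((R.inv()*want).as_rotvec()/1.5,4),"F",np.round(s["contact_force"],2),"w",round(s["gripper_width"],3))
E
python3 -c "
from h import *
rows([.50,-.185,.2])"
```

```text
t 0.45 pos [0.2165 0.5862 0.2312] d* [-0.6664 -0.7815  0.0391] r* [-0.0001 -0.      0.    ] F [-0.32  0.19  0.85] w 1.002
```

```bash
python3 -m inch '[{"dx":-0.67,"dy":-0.78,"dz":0.03},{"dx":-0.67,"dy":-0.78,"dz":0.03},{"dx":-0.67,"dy":-0.78,"dz":0.03},{"dx":-0.67,"dy":-0.78,"dz":0.03},{"dx":-0.67,"dy":-0.78,"dz":0.03}]' 1; python3 -c "
from h import *
rows([.50,-.185,.2])"
```

```text
t 0.45 pos [0.2165 0.5862 0.2312] d* [-0.6664 -0.7815  0.0391] r* [-0.0001 -0.      0.    ] F [-0.32  0.19  0.85] w 1.002validation failed for argument at $[0]...
```

```bash
python3 -m inch '[{"dx":-0.67,"dy":-0.78,"dz":0.03,"rx":0,"ry":0,"rz":0},{"dx":-0.67,"dy":-0.78,"dz":0.03,"rx":0,"ry":0,"rz":0},{"dx":-0.67,"dy":-0.78,"dz":0.03,"rx":0,"ry":0,"rz":0},{"dx":-0.67,"dy":-0.78,"dz":0.03,"rx":0,"ry":0,"rz":0},{"dx":-0.67,"dy":-0.78,"dz":0.03,"rx":0,"ry":0,"rz":0}]' 1; python3 -c "
from h import *
rows([.50,-.185,.2])"
```

```text
time: 0.95
tool_pos: [0.3038, 0.3503, 0.2241]
tool_rot: [0.0, 0.176, 0.984, 0.0]
contact_force: [1.2, -0.9, 0.0]
gripper_width: 0.996
grasp_force: 0.0
t 0.95 pos [0.3038 0.3503 0.2241] d* [-0.4614 -0.5432  0.0301] r* [0.0004 0.0004 0.    ] F [ 1.24 -0.86  0.05] w 0.996
```

```bash
python3 -m inch '[{"dx":-0.46,"dy":-0.54,"dz":0.03,"rx":0,"ry":0,"rz":0},{"dx":-0.46,"dy":-0.54,"dz":0.03,"rx":0,"ry":0,"rz":0},{"dx":-0.46,"dy":-0.54,"dz":0.03,"rx":0,"ry":0,"rz":0},{"dx":-0.46,"dy":-0.54,"dz":0.03,"rx":0,"ry":0,"rz":0},{"dx":-0.46,"dy":-0.54,"dz":0.03,"rx":0,"ry":0,"rz":0}]' ; python3 -c "
from h import *
rows([.50,-.185,.2])"
```

```text
time: 1.45
tool_pos: [0.39, 0.1157, 0.2138]
tool_rot: [0.001, 0.176, 0.984, 0.0]
contact_force: [0.3, 0.9, -0.5]
gripper_width: 1.004
grasp_force: 0.0
t 1.45 pos [0.39   0.1157 0.2138] d* [-0.2591 -0.3051  0.0174] r* [0.0006 0.001  0.    ] F [ 0.31  0.85 -0.52] w 1.004
```

```bash
python3 -m inch '[{"dx":-0.26,"dy":-0.31,"dz":0.03,"rx":0,"ry":0,"rz":0},{"dx":-0.26,"dy":-0.31,"dz":0.03,"rx":0,"ry":0,"rz":0},{"dx":-0.26,"dy":-0.31,"dz":0.03,"rx":0,"ry":0,"rz":0},{"dx":-0.26,"dy":-0.31,"dz":0.03,"rx":0,"ry":0,"rz":0},{"dx":-0.26,"dy":-0.31,"dz":0.03,"rx":0,"ry":0,"rz":0}]' ; python3 -c "
from h import *
rows([.50,-.185,.2])"
```

```text
time: 1.95
tool_pos: [0.4742, -0.1194, 0.1952]
tool_rot: [0.001, 0.176, 0.984, 0.0]
contact_force: [1.3, 1.2, 0.2]
gripper_width: 1.0
grasp_force: 0.0
t 1.95 pos [ 0.4742 -0.1194  0.1952] d* [-0.0587 -0.0657 -0.0059] r* [0.0002 0.0008 0.    ] F [1.31 1.19 0.17] w 1.0
```

```bash
python3 -m inch '[{"dx":-0.056,"dy":-0.064,"dz":0,"rx":0,"ry":0,"rz":0},{"dx":-0.056,"dy":-0.064,"dz":0,"rx":0,"ry":0,"rz":0},{"dx":-0.056,"dy":-0.064,"dz":0,"rx":0,"ry":0,"rz":0},{"dx":-0.056,"dy":-0.064,"dz":0,"rx":0,"ry":0,"rz":0}]' ; python3 - <<'E'
from h import *
rows([.50,-.185,.2])
info=optics.camera_info("wrist"); save("wrist","w1")
R=np.array(info["R"]);print("cam",-R.T@info["t"],"axis",R[2])
for r in nets.outline_of("wrist","lid")[:2]:
    p=r["pixels"]; m=cv2.moments(p.astype(np.uint8)); c=(m["m10"]/m["m00"],m["m01"]/m["m00"])
    print(r["confidence"],np.round(r["bbox"],1),c,p.sum(),ray("wrist",c,.012,info))
E
```

```text
time: 2.35
tool_pos: [0.4978, -0.1801, 0.1948]
tool_rot: [-0.0, 0.176, 0.984, 0.0]
contact_force: [0.6, 0.3, -0.1]
gripper_width: 0.999
grasp_force: 0.0
t 2.35 pos [ 0.4978 -0.1801  0.1948] d* [-0.0047 -0.0048 -0.0065] r* [ 0.0005 -0.0006 -0.    ] F [ 0.57  0.32 -0.15] w 0.999
cam [ 0.43152679 -0.15445216  0.33763076] axis [ 0.25899423 -0.09557571 -0.96113853]
0.82 [325.1 188.7  62.9  64.6] (324.53248064624705, 186.326825984517) 2971 [ 0.50401604 -0.17871164  0.012     ]
```

View pics/w1.png

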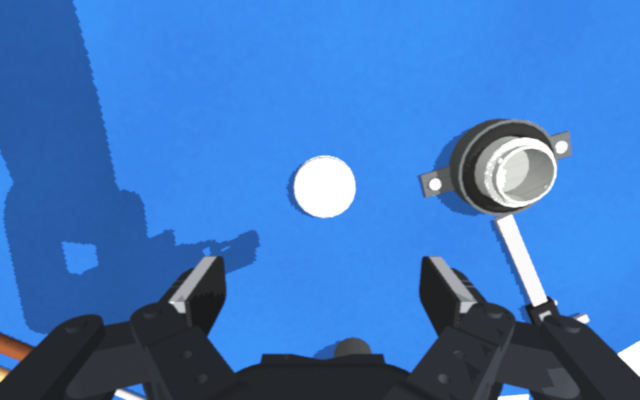

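The wrist view shows the lid at (324,187) in front of the fingers, and the box collar at about (527,172). I'll refine the lid position with a silhouette model.

```bash
cat >> h.py <<'E'
from scipy.optimize import least_squares
def proj(info,P):
    c=(np.array(info["R"])@np.atleast_2d(P).T).T+info["t"]
    return np.column_stack([info["fx"]*c[:,0]/c[:,2]+info["cx"],info["fy"]*c[:,1]/c[:,2]+info["cy"]])
A=np.linspace(0,2*np.pi,90)
def hullc(info,xy,rings):
    P=np.vstack([np.column_stack([xy[0]+r*np.cos(A),xy[1]+r*np.sin(A),np.full(90,z)]) for r,z in rings])
    h=cv2.convexHull(proj(info,P).astype(np.float32)); m=cv2.moments(h)
    return np.array([m["m10"]/m["m00"],m["m01"]/m["m00"]]),m["m00"]
def fitc(info,mask,rings,x0):
    m=cv2.moments(mask.astype(np.uint8)); c=np.array([m["m10"]/m["m00"],m["m01"]/m["m00"]])
    f=least_squares(lambda x:hullc(info,x,rings)[0]-c,x0,diff_step=1e-4)
    return f.x,m["m00"],hullc(info,f.x,rings)[1]
LID=[(.0315,.003),(.031,.016),(.02,.0185)]
E
python3 - <<'E'
from h import *
info=optics.camera_info("wrist"); im=cv2.imread("pics/w1.png")
m=(im.min(2)>170).astype(np.uint8); n,l,st,ce=cv2.connectedComponentsWithStats(m)
k=l[187,324]; print(st[k],ce[k]); print(fitc(info,l==k,LID,[.504,-.179]))
r=nets.outline_of("wrist","lid")[0]; print(fitc(info,r["pixels"],LID,[.504,-.179]))
rows([.504,-.179,.10])
E
```

```text
[ 294  156   62   62 3019] [324.42497516 186.33355416]
(array([ 0.5049787, -0.1784441]), 3019.0, 3014.7561754251365)
(array([ 0.50500996, -0.17833861]), 2971.0, 3014.8020329021383)
t 2.5 pos [ 0.4978 -0.1792  0.195 ] d* [-0.0072  0.0029  0.1188] r* [0.0002 0.     0.    ] F [ 0.   -0.   -0.02] w 0.995
```

```bash
python3 -m inch '[{"dx":-0.008,"dy":0.004,"dz":0.06,"rx":0,"ry":0,"rz":0},{"dx":-0.008,"dy":0.004,"dz":0.12,"rx":0,"ry":0,"rz":0},{"dx":-0.008,"dy":0.004,"dz":0.165,"rx":0,"ry":0,"rz":0},{"dx":-0.008,"dy":0.004,"dz":0.165,"rx":0,"ry":0,"rz":0},{"dx":-0.008,"dy":0.004,"dz":0.165,"rx":0,"ry":0,"rz":0}]' ; python3 - <<'E'
from h import *
rows([.505,-.1784,.004])
info=optics.camera_info("wrist"); im=save("wrist","w2")
r=nets.outline_of("wrist","lid")[0]; print(r["confidence"],r["bbox"],fitc(info,r["pixels"],LID,[.504,-.179]))
E
```

```text
time: 3.0
tool_pos: [0.5051, -0.179, 0.0634]
tool_rot: [-0.0, 0.175, 0.985, 0.0]
contact_force: [0.2, 1.1, 0.4]
gripper_width: 1.002
grasp_force: 0.0
t 3.0 pos [ 0.5051 -0.179   0.0634] d* [0.0004 0.0006 0.0743] r* [ 0.0001 -0.0003 -0.    ] F [0.23 1.07 0.41] w 1.002
0.55 [319.7, 225.8, 100.6, 100.9] (array([ 0.50483305, -0.17915355]), 7799.0, 7866.912459324114)
```

View pics/w2.png

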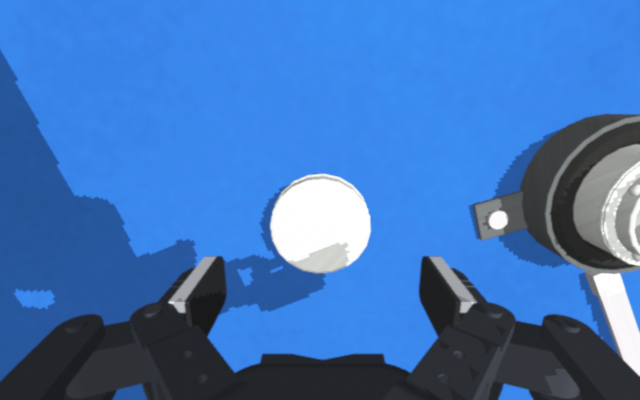

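Lid at (320,225), midway between the fingers; the fit agrees within 1 mm. I'll descend around it.

```bash
python3 -m inch '[{"dx":0.0003,"dy":0.0002,"dz":0.03,"rx":0,"ry":0,"rz":0},{"dx":0.0003,"dy":0.0002,"dz":0.06,"rx":0,"ry":0,"rz":0},{"dx":0.0003,"dy":0.0002,"dz":0.076,"rx":0,"ry":0,"rz":0},{"dx":0.0003,"dy":0.0002,"dz":0.076,"rx":0,"ry":0,"rz":0},{"dx":0.0003,"dy":0.0002,"dz":0.076,"rx":0,"ry":0,"rz":0}]' && python3 -c "
from h import *
rows([.505,-.1790,.001])
save('wrist','w3')"
```

```text
time: 3.6
tool_pos: [0.5061, -0.1802, 0.0038]
tool_rot: [0.001, 0.176, 0.984, -0.0]
contact_force: [0.4, -0.1, 1.3]
gripper_width: 0.997
grasp_force: 0.0
t 3.6 pos [ 0.5061 -0.1802  0.0038] d* [0.0019 0.001  0.0034] r* [-0.0002  0.0016 -0.    ] F [ 0.41 -0.15  1.35] w 0.997
```

View pics/w3.png

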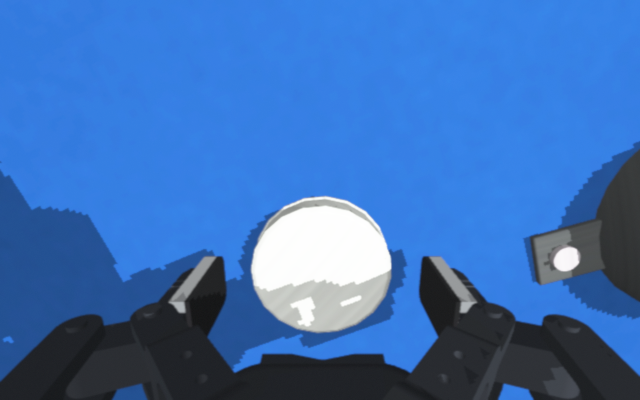

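The lid sits at (321,265) between the open pads. I'll correct about 1 mm and close.

```bash
python3 -m inch '[{"dx":0.0015,"dy":0,"dz":0.001,"rx":0,"ry":0,"rz":0},{"dx":0.0015,"dy":0,"dz":0.001,"rx":0,"ry":0,"rz":0},{"dx":0.0015,"dy":0,"dz":0.001,"rx":0,"ry":0,"rz":0},{"dx":0.0015,"dy":0,"dz":0.001,"rx":0,"ry":0,"rz":0},{"dx":0.0015,"dy":0,"dz":0.001,"rx":0,"ry":0,"rz":0}]' -1 && python3 -m inch '[{"dx":0,"dy":0,"dz":0,"rx":0,"ry":0,"rz":0},{"dx":0,"dy":0,"dz":0,"rx":0,"ry":0,"rz":0},{"dx":0,"dy":0,"dz":0,"rx":0,"ry":0,"rz":0}]'; python3 -c "
from h import *
rows([.505,-.1790,.001])
save('wrist','w4')
print(optics.camera_info('wrist'))
r=nets.outline_of('wrist','lid')[0]; print(r['confidence'],r['bbox'])"
```

```text
time: 4.15
tool_pos: [0.5052, -0.1799, 0.0033]
tool_rot: [0.001, 0.176, 0.984, -0.0]
contact_force: [-0.4, 0.7, 6.1]
gripper_width: 0.692
grasp_force: 65.0
time: 4.45
tool_pos: [0.5051, -0.1799, 0.0033]
tool_rot: [0.001, 0.176, 0.984, -0.0]
contact_force: [-1.3, -0.4, 5.5]
gripper_width: 0.699
grasp_force: 65.0
t 4.45 pos [ 0.5051 -0.1799  0.0033] d* [0.0006 0.001  0.0028] r* [-0.0002  0.0018 -0.    ] F [-1.28 -0.38  5.53] w 0.699
{'fx': 327.98273569443137, 'fy': 327.98273569443137, 'cx': 322.24643237497344, 'cy': 202.48790087403273, 'R': array([[ 3.46618177e-01,  9.38005923e-01, -8.52831766e-04],
       [ 9.00701237e-01, -3.32578967e-01,  2.79514781e-01],
       [ 2.61902887e-01, -9.76530504e-02, -9.60141010e-01]]), 't': array([-0.00738366, -0.48687987,  0.01015673])}
0.9 [322.9, 270.1, 137.5, 138.7]
```

View pics/w4.png

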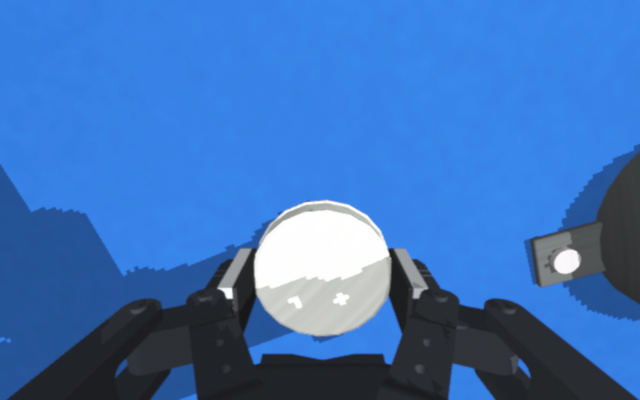

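The pads hold the lid (width 0.70, 65 N), with the lid centred at (323,270). Lift it and move to a view of the box.

```bash
python3 -m inch '[{"dx":0,"dy":0,"dz":-0.04,"rx":0,"ry":0,"rz":0},{"dx":0,"dy":0,"dz":-0.10,"rx":0,"ry":0,"rz":0},{"dx":-0.01,"dy":0.02,"dz":-0.134,"rx":0,"ry":0,"rz":0},{"dx":-0.03,"dy":0.08,"dz":-0.134,"rx":0,"ry":0,"rz":0},{"dx":-0.05,"dy":0.13,"dz":-0.134,"rx":0,"ry":0,"rz":0}]' && python3 -m inch '[{"dx":-0.02,"dy":0.055,"dz":0,"rx":0,"ry":0,"rz":0},{"dx":-0.03,"dy":0.086,"dz":0,"rx":0,"ry":0,"rz":0},{"dx":-0.03,"dy":0.086,"dz":0,"rx":0,"ry":0,"rz":0},{"dx":-0.03,"dy":0.086,"dz":0,"rx":0,"ry":0,"rz":0}]'; python3 - <<'E'
from h import *
rows([.625,-.04,.11])
info=optics.camera_info("wrist"); save('wrist','w5')
for n in ("box_base","cushion","lid"):
    for r in nets.outline_of('wrist',n)[:2]: print(n,round(r['confidence'],2),np.round(r['bbox'],1),r["pixels"].sum(),ray("wrist",r["bbox"][:2],.05,info))
E
```

```text
time: 5.05
tool_pos: [0.5792, -0.095, 0.1111]
tool_rot: [0.002, 0.177, 0.984, -0.0]
contact_force: [-0.5, 0.0, -1.2]
gripper_width: 0.694
grasp_force: 65.1
time: 5.45
tool_pos: [0.6235, -0.0391, 0.1083]
tool_rot: [-0.0, 0.175, 0.984, -0.0]
contact_force: [-0.6, -0.2, -0.1]
gripper_width: 0.697
grasp_force: 65.1
t 5.45 pos [ 0.6235 -0.0391  0.1083] d* [-0.0021 -0.0004 -0.0021] r* [-0.0004 -0.0004  0.    ] F [-0.64 -0.21 -0.07] w 0.697
box_base 0.79 [326.   83.5 107.3 114.7] 9609 [ 0.54506651 -0.00685273  0.05      ]
cushion 0.64 [328.6  83.3 213.4 156.7] 20351 [ 0.54548342 -0.00540579  0.05      ]
lid 0.68 [323.1 270.2 134.5 133.7] 14561 [ 0.65651217 -0.04958511  0.05      ]
```

View pics/w5.png

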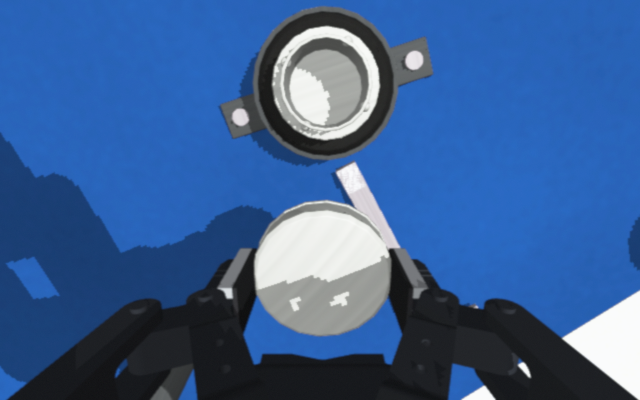

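The picture shows the box at (326,83), the lid held level at (323,270), and the caliper end below the box at (347,170). I'll fit both the box and the held lid with the same calibration.

```bash
python3 - <<'E'
from h import *
s=state();info=optics.camera_info("wrist"); z=s["tool_pos"][2]-.0033
L=nets.outline_of('wrist','lid')[0]["pixels"]
lid=fitc(info,L,[(r,h+z) for r,h in LID],s["tool_pos"][:2]);print("lid",lid,"rel tcp",lid[0]-s["tool_pos"][:2])
B=nets.outline_of('wrist','box_base')[0]["pixels"]
hb=cv2.convexHull(np.argwhere(B)[:,::-1].astype(np.int32)); m=cv2.fillConvexPoly(np.zeros((400,640),np.uint8),hb,1)
box=fitc(info,m,[(.031,.030),(.031,.048),(.026,.055),(.025,.057)],[.545,-.007]);print("box",box)
im=cv2.imread("pics/w5.png"); g=im[:,:,0].astype(int)-im[:,:,2]
c=(g<60).astype(np.uint8); c[165:]=0; c[:,:250]=0;c[:,398:]=0
n,l,st,ce=cv2.connectedComponentsWithStats(c);k=l[60,270]
h=cv2.convexHull(np.argwhere(l==k)[:,::-1].astype(np.int32)); (x,y),(a,b),t=cv2.fitEllipse(h);print("cup",st[k],x,y,a,b)
def e(q):
    P=np.column_stack([q[0]+.047*np.cos(A),q[1]+.047*np.sin(A),np.full(90,.03)]);return cv2.fitEllipse(proj(info,P).astype(np.float32))
print(e(box[0]),ray("wrist",(x,y),.03,info)[:2])
t=s["tool_pos"][:2]+box[0]-lid[0]; print("TCP target",t); rows([*t,.075])
E
```

```text
lid (array([ 0.62361438, -0.03934343]), 14561.0, 15046.550026578014) rel tcp [0.00051821 0.00101071]
box (array([ 0.54538557, -0.00828356]), 9729.0, 9380.934918410378)
cup [  250     6   148   154 17941] 323.7868347167969 83.69277954101562 147.4313201904297 160.5208740234375
((325.4997863769531, 82.17829132080078), (147.74929809570312, 156.68051147460938), 1.3589966297149658) [ 0.54312006 -0.0085928 ]
TCP target [ 0.54486736 -0.00929426]
t 5.75 pos [ 0.6233 -0.0402  0.1086] d* [0.1054 0.0022 0.042 ] r* [-0.0001 -0.0001  0.    ] F [ 0.92 -0.2  -0.9 ] w 0.694
```

```bash
python3 - <<'E'
from h import *
info=optics.camera_info("wrist"); im=cv2.imread("pics/w5.png")[0:170,230:430]; im=cv2.resize(im,None,fx=3.5,fy=3.5,interpolation=cv2.INTER_CUBIC)
for r,z,col in [(.047,.03,(0,255,255)),(.031,.048,(0,0,255)),(.025,.057,(0,255,0))]:
    P=np.column_stack([.5454+r*np.cos(A),-.0083+r*np.sin(A),np.full(90,z)])
    cv2.polylines(im,[((proj(info,P)-[230,0])*3.5).astype(np.int32)],True,col,1)
cv2.imwrite("pics/ov.png",im)
E
```

```text
(no output)
```

View pics/ov.png

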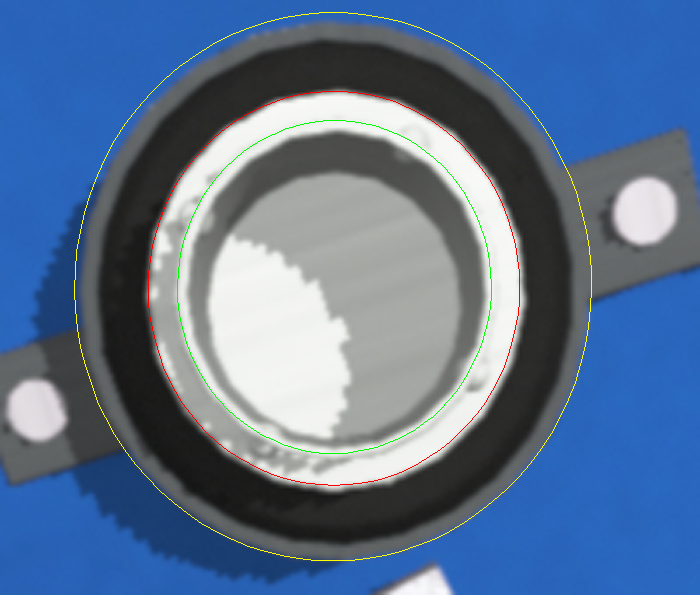

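The overlay of the rim (red) and collar (green) matches the box edges to about 0.3 mm, with a slight shift towards +x. Now I move over the collar, staying 15 mm above.

```bash
python3 -m inch '[{"dx":0.05,"dy":0.001,"dz":0,"rx":0,"ry":0,"rz":0},{"dx":0.095,"dy":0.0022,"dz":0.01,"rx":0,"ry":0,"rz":0},{"dx":0.105,"dy":0.0024,"dz":0.03,"rx":0,"ry":0,"rz":0},{"dx":0.105,"dy":0.0024,"dz":0.038,"rx":0,"ry":0,"rz":0},{"dx":0.105,"dy":0.0024,"dz":0.038,"rx":0,"ry":0,"rz":0}]' && for i in 1 2 3; do python3 -m inch '[{"dx":0,"dy":0,"dz":0,"rx":0,"ry":0,"rz":0}]' >/dev/null; python3 -c "
from h import *
rows([.5453,-.0093,.060])"; done
```

```text
time: 6.25
tool_pos: [0.5453, -0.0088, 0.0771]
tool_rot: [-0.001, 0.176, 0.984, -0.0]
contact_force: [0.7, -1.0, -0.3]
gripper_width: 0.697
grasp_force: 65.1
t 6.35 pos [ 0.5469 -0.0091  0.0787] d* [ 0.0017 -0.001   0.0233] r* [0.0001 0.0007 0.    ] F [-0.09 -0.07 -0.9 ] w 0.696
t 6.45 pos [ 0.5471 -0.009   0.0791] d* [ 0.002  -0.0012  0.0239] r* [0.0002 0.0012 0.    ] F [ 0.88 -0.48 -0.46] w 0.695
t 6.55 pos [ 0.5468 -0.0088  0.0789] d* [ 0.0015 -0.0012  0.0237] r* [0.0002 0.0009 0.    ] F [-0.54 -0.29 -0.91] w 0.697
```

```bash
python3 -m inch '[{"dx":0.0017,"dy":-0.0012,"dz":0.009,"rx":0,"ry":0.001,"rz":0},{"dx":0.0017,"dy":-0.0012,"dz":0.017,"rx":0,"ry":0.001,"rz":0},{"dx":0.0017,"dy":-0.0012,"dz":0.017,"rx":0,"ry":0.001,"rz":0},{"dx":0.0017,"dy":-0.0012,"dz":0.017,"rx":0,"ry":0.001,"rz":0}]' >/dev/null; python3 - <<'E'
from h import *
rows([.5453,-.0093,.060])
info=optics.camera_info("wrist"); im=save("wrist","w6")[:,:,::-1].copy(); s=state()
for x,y,r,z,col in [(.5458,-.0083,.047,.03,(0,255,255)),(s["tool_pos"][0]+.0005,s["tool_pos"][1]+.001,.031,s["tool_pos"][2]+.0127,(0,0,255))]:
    P=np.column_stack([x+r*np.cos(A),y+r*np.sin(A),np.full(90,z)])
    cv2.polylines(im,[proj(info,P).astype(np.int32)],True,col,1)
cv2.imwrite("pics/w6o.png",cv2.resize(im[170:370,190:450],None,fx=3,fy=3))
E
```

```text
t 6.95 pos [ 0.5436 -0.0088  0.0639] d* [-0.0022  0.0001  0.0049] r* [-0.0001 -0.0018  0.    ] F [ 0.57 -0.71  0.18] w 0.691
```

View pics/w6o.png

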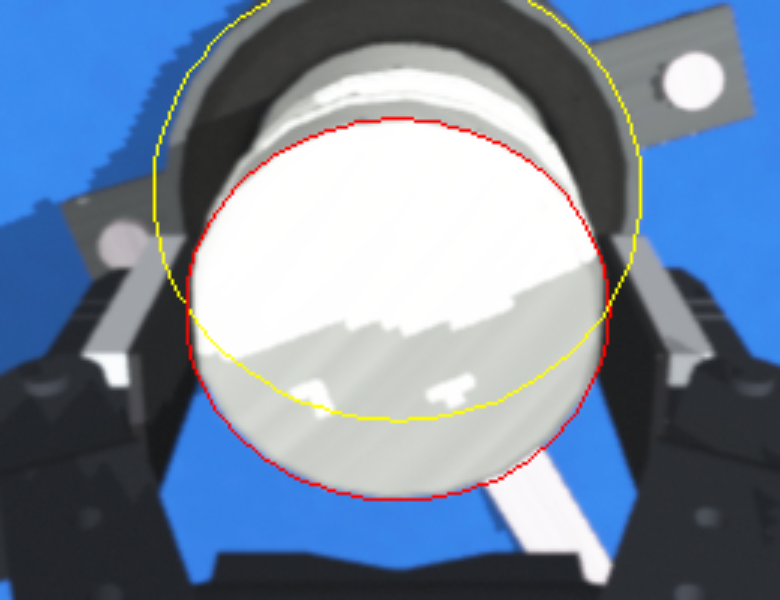

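The lid's outline matches the model (red). The cup sits about 0.5 mm right of the prediction. I'll let it settle and make the last small correction.

```bash
for i in 1 2; do python3 -m inch '[{"dx":0,"dy":0,"dz":0,"rx":0,"ry":0,"rz":0}]' >/dev/null; python3 -c "
from h import *
rows([.5455,-.0089,.0585])"; done
```

```text
t 7.1 pos [ 0.5442 -0.0089  0.0648] d* [-0.0015  0.0005  0.0078] r* [ 0.     -0.0008 -0.    ] F [ 1.1  -0.42 -0.59] w 0.694
t 7.2 pos [ 0.5442 -0.0089  0.0648] d* [-0.0015  0.0005  0.0079] r* [ 0.0001 -0.0007 -0.    ] F [ 0.29 -0.28  0.32] w 0.693
```

```bash
cat > f.py <<'E'
from h import *
s=state();print(round(s["time"],2),np.round(np.array(s["tool_pos"])*1e3,1),"F",np.round(s["contact_force"],1),"T",np.round(s["ft_torque"],2),"q",np.round(np.array(s["tool_rot"])[[0,3]],4))
E
python3 -m inch '[{"dx":-0.0013,"dy":0.0005,"dz":0.003,"rx":0,"ry":0,"rz":0},{"dx":-0.0013,"dy":0.0005,"dz":0.005,"rx":0,"ry":0,"rz":0},{"dx":-0.0013,"dy":0.0005,"dz":0.005,"rx":0,"ry":0,"rz":0}]' >/dev/null; python3 f.py
python3 -m inch '[{"dx":0,"dy":0,"dz":0.0013,"rx":0,"ry":0,"rz":0},{"dx":0,"dy":0,"dz":0.0013,"rx":0,"ry":0,"rz":0}]' >/dev/null; python3 f.py
python3 -m inch '[{"dx":0,"dy":0,"dz":0.0013,"rx":0,"ry":0,"rz":0},{"dx":0,"dy":0,"dz":0.0013,"rx":0,"ry":0,"rz":0}]' >/dev/null; python3 f.py
python3 -m inch '[{"dx":0,"dy":0,"dz":0.0013,"rx":0,"ry":0,"rz":0},{"dx":0,"dy":0,"dz":0.0013,"rx":0,"ry":0,"rz":0}]' >/dev/null; python3 f.py
python3 -m inch '[{"dx":0,"dy":0,"dz":0.0013,"rx":0,"ry":0,"rz":0},{"dx":0,"dy":0,"dz":0.0013,"rx":0,"ry":0,"rz":0}]' >/dev/null; python3 f.py
```

```text
7.5 [544.9  -8.8  60.1] F [-0.3  0.2  0.5] T [-0.03  0.02  0.01] q [-0.0011  0.0001]
7.7 [545.   -8.8  59.3] F [ 0.9  0.  -0.4] T [-0.08 -0.   -0.  ] q [-0.0009  0.0001]
7.9 [545.1  -8.8  58.4] F [ 0.3 -0.3 -0.8] T [0.04 0.   0.03] q [-0.0008  0.0001]
8.1 [545.2  -8.8  57.5] F [-0.  -0.1  0.3] T [ 0.07  0.03 -0.01] q [-0.0007  0.0002]
8.3 [545.3  -8.8  56.6] F [-0.2  0.4  0.9] T [ 0.12 -0.01 -0.02] q [-0.0006  0.0002]
```

```bash

python3 -m inch '[{"dx":0,"dy":0,"dz":0.0013,"rx":0,"ry":0,"rz":0},{"dx":0,"dy":0,"dz":0.0013,"rx":0,"ry":0,"rz":0}]' >/dev/null; python3 f.py
python3 -m inch '[{"dx":0,"dy":0,"dz":0.0013,"rx":0,"ry":0,"rz":0},{"dx":0,"dy":0,"dz":0.0013,"rx":0,"ry":0,"rz":0}]' >/dev/null; python3 f.py
python3 -m inch '[{"dx":0,"dy":0,"dz":0.0013,"rx":0,"ry":0,"rz":0},{"dx":0,"dy":0,"dz":0.0013,"rx":0,"ry":0,"rz":0}]' >/dev/null; python3 f.py
python3 -m inch '[{"dx":0,"dy":0,"dz":0.0013,"rx":0,"ry":0,"rz":0},{"dx":0,"dy":0,"dz":0.0013,"rx":0,"ry":0,"rz":0}]' >/dev/null; python3 f.py
```

```text
8.5 [545.5  -8.8  55.7] F [0.5 0.9 3.3] T [ 0.13  0.02 -0.02] q [-0.0004  0.0002]
8.7 [545.5  -8.8  54.7] F [-0.3  0.9  3.3] T [0.15 0.03 0.02] q [-0.0004  0.0002]
8.9 [545.5  -8.8  53.7] F [0.3 0.6 5.1] T [ 0.19  0.09 -0.  ] q [-0.0003  0.0002]
9.1 [545.6  -8.9  52.8] F [-0.4  1.7  5.3] T [0.24 0.14 0.06] q [-0.0003  0.0002]
```

```bash

python3 -m inch '[{"dx":0,"dy":0,"dz":0.0013,"rx":0,"ry":0,"rz":0},{"dx":0,"dy":0,"dz":0.0013,"rx":0,"ry":0,"rz":0}]' >/dev/null; python3 f.py
python3 -m inch '[{"dx":0,"dy":0,"dz":0.0013,"rx":0,"ry":0,"rz":0},{"dx":0,"dy":0,"dz":0.0013,"rx":0,"ry":0,"rz":0}]' >/dev/null; python3 f.py
python3 -m inch '[{"dx":0,"dy":0,"dz":0.0013,"rx":0,"ry":0,"rz":0},{"dx":0,"dy":0,"dz":0.0013,"rx":0,"ry":0,"rz":0}]' >/dev/null; python3 f.py
```

```text
9.3 [545.7  -8.8  52. ] F [-1.3  1.7  7.9] T [0.26 0.21 0.01] q [-0.0002  0.0002]
9.5 [545.9  -8.9  51.2] F [-0.3  0.9  8.2] T [ 0.3   0.26 -0.02] q [-0.      0.0003]
9.7 [546.   -8.9  50.4] F [-2.1  1.3  9.2] T [0.32 0.25 0.01] q [0.0001 0.0003]
```

```bash

python3 -m inch '[{"dx":0,"dy":0,"dz":0.001,"rx":0,"ry":0,"rz":0},{"dx":0,"dy":0,"dz":0.001,"rx":0,"ry":0,"rz":0}]' >/dev/null; python3 f.py
python3 -m inch '[{"dx":0,"dy":0,"dz":0.001,"rx":0,"ry":0,"rz":0},{"dx":0,"dy":0,"dz":0.001,"rx":0,"ry":0,"rz":0}]' >/dev/null; python3 f.py
```

```text
9.9 [546.2  -8.9  49.9] F [-0.9  1.   9.5] T [0.34 0.31 0.02] q [0.0002 0.0003]
10.1 [546.3  -8.9  49.2] F [-2.2  1.1 11.3] T [0.26 0.4  0.02] q [0.0003 0.0003]
```

```bash

python3 -m inch '[{"dx":0,"dy":0,"dz":0.001,"rx":0,"ry":0,"rz":0},{"dx":0,"dy":0,"dz":0.001,"rx":0,"ry":0,"rz":0}]' >/dev/null; python3 f.py
```

```text
10.3 [546.4  -8.9  48.6] F [-2.2  1.2 10.7] T [0.36 0.42 0.03] q [0.0004 0.0003]
```

```bash

python3 -m inch '[{"dx":0.0006,"dy":0,"dz":0.0008,"rx":0,"ry":0,"rz":0},{"dx":0.0012,"dy":0,"dz":0.0008,"rx":0,"ry":0,"rz":0}]' >/dev/null; python3 f.py
```

```text
10.5 [546.2  -8.8  48.3] F [-0.1  0.5 11.3] T [0.1  0.13 0.  ] q [0.0014 0.0001]
```

```bash

python3 -m inch '[{"dx":0,"dy":0,"dz":0.0008,"rx":0,"ry":0,"rz":0},{"dx":0,"dy":0,"dz":0.0008,"rx":0,"ry":0,"rz":0}]' >/dev/null; python3 f.py
```

```text
10.7 [545.6  -8.7  46.7] F [0.  0.9 6.1] T [ 0.07 -0.14 -0.01] q [0.0009 0.0002]
```

```bash

python3 -m inch '[{"dx":0,"dy":0,"dz":0.0008,"rx":0,"ry":0,"rz":0},{"dx":0,"dy":0,"dz":0.0008,"rx":0,"ry":0,"rz":0}]' >/dev/null; python3 f.py
```

```text
10.9 [545.6  -8.7  46.1] F [-0.   1.3  7.6] T [ 0.11 -0.03  0.01] q [0.0008 0.0002]
```

Snap: the force fell from 11.3 N to 6.1 N. Stop pressing and ease upward into the tug.

```bash

python3 -m inch '[{"dx":0,"dy":0,"dz":-0.002,"rx":0,"ry":0,"rz":0},{"dx":0,"dy":0,"dz":-0.004,"rx":0,"ry":0,"rz":0},{"dx":0,"dy":0,"dz":-0.004,"rx":0,"ry":0,"rz":0}]' >/dev/null; python3 f.py
python3 -m inch '[{"dx":0,"dy":0,"dz":-0.002,"rx":0,"ry":0,"rz":0},{"dx":0,"dy":0,"dz":-0.002,"rx":0,"ry":0,"rz":0}]' >/dev/null; python3 f.py
python3 -m inch '[{"dx":0,"dy":0,"dz":-0.001,"rx":0,"ry":0,"rz":0},{"dx":0,"dy":0,"dz":-0.001,"rx":0,"ry":0,"rz":0}]' >/dev/null; python3 f.py
```

```text
11.2 [545.   -8.7  48.6] F [1.3 0.3 3.7] T [-0.08 -0.28  0.  ] q [0.0003 0.    ]
11.4 [544.3  -8.6  49.5] F [ 2.2 -0.1  2.6] T [-0.01 -0.38  0.02] q [-0.0005  0.0001]
11.6 [544.1  -8.5  50.2] F [ 2.6 -0.5  1.2] T [ 0.02 -0.4  -0.02] q [-0.0008  0.0001]
```

```bash

python3 -m inch '[{"dx":-0.001,"dy":0,"dz":-0.001,"rx":0,"ry":0,"rz":0},{"dx":-0.0018,"dy":0,"dz":-0.0015,"rx":0,"ry":0,"rz":0},{"dx":-0.0018,"dy":0,"dz":-0.0015,"rx":0,"ry":0,"rz":0}]' >/dev/null; python3 f.py
python3 -m inch '[{"dx":0,"dy":0,"dz":-0.0013,"rx":0,"ry":0,"rz":0},{"dx":0,"dy":0,"dz":-0.0013,"rx":0,"ry":0,"rz":0}]' >/dev/null; python3 f.py
python3 -m inch '[{"dx":0,"dy":0,"dz":-0.0013,"rx":0,"ry":0,"rz":0},{"dx":0,"dy":0,"dz":-0.0013,"rx":0,"ry":0,"rz":0}]' >/dev/null; python3 f.py
```

```text
11.9 [544.7  -8.8  50.8] F [-0.   1.5  0.4] T [ 0.12  0.03 -0.01] q [-0.0019  0.0001]
12.1 [544.8  -8.9  52. ] F [-0.3  0.7 -1.4] T [0.14 0.04 0.06] q [-0.0016  0.0001]
12.3 [544.9  -8.9  53.1] F [-1.1  0.5 -2.6] T [ 0.13  0.08 -0.02] q [-0.0015  0.0001]
```

```bash

python3 -m inch '[{"dx":0,"dy":0,"dz":-0.0013,"rx":0,"ry":0,"rz":0},{"dx":0,"dy":0,"dz":-0.0013,"rx":0,"ry":0,"rz":0},{"dx":0,"dy":0,"dz":-0.0013,"rx":0,"ry":0,"rz":0}]' >/dev/null; python3 f.py
python3 -m inch '[{"dx":0,"dy":0,"dz":0,"rx":0,"ry":0,"rz":0},{"dx":0,"dy":0,"dz":0,"rx":0,"ry":0,"rz":0}]' >/dev/null; python3 f.py
```

```text
12.6 [545.   -8.9  54.2] F [-1.   1.1 -3.9] T [0.11 0.21 0.01] q [-0.0014  0.0001]
12.8 [545.1  -8.9  54.3] F [-1.4  1.3 -4.6] T [0.14 0.23 0.02] q [-0.0013  0.0002]
```

Tugged with about 4 N and the lid held. Return to zero force, release and retreat.

```bash

python3 -m inch '[{"dx":0.0003,"dy":0,"dz":0.002,"rx":0,"ry":0,"rz":0},{"dx":0.0003,"dy":0,"dz":0.0035,"rx":0,"ry":0,"rz":0},{"dx":0.0003,"dy":0,"dz":0.0035,"rx":0,"ry":0,"rz":0}]' >/dev/null; python3 f.py
python3 -m inch '[{"dx":0,"dy":0,"dz":0,"rx":0,"ry":0,"rz":0},{"dx":0,"dy":0,"dz":0,"rx":0,"ry":0,"rz":0},{"dx":0,"dy":0,"dz":0,"rx":0,"ry":0,"rz":0},{"dx":0,"dy":0,"dz":0,"rx":0,"ry":0,"rz":0},{"dx":0,"dy":0,"dz":0,"rx":0,"ry":0,"rz":0}]' 1; python3 f.py
```

```text
13.1 [545.6  -8.9  52.2] F [-1.7  1.4 -2.1] T [0.24 0.27 0.02] q [-0.0005  0.0002]
time: 13.6
tool_pos: [0.5457, -0.0091, 0.0523]
tool_rot: [-0.0, 0.176, 0.984, 0.0]
contact_force: [0.2, 0.2, -0.1]
gripper_width: 0.999
grasp_force: 0.0
13.6 [545.7  -9.1  52.3] F [ 0.2  0.2 -0.1] T [-0.01  0.    0.01] q [-0.0003  0.0001]
```

```bash

python3 -m inch '[{"dx":0,"dy":0,"dz":-0.02,"rx":0,"ry":0,"rz":0},{"dx":0,"dy":0,"dz":-0.06,"rx":0,"ry":0,"rz":0},{"dx":-0.02,"dy":0,"dz":-0.10,"rx":0,"ry":0,"rz":0},{"dx":-0.06,"dy":0,"dz":-0.10,"rx":0,"ry":0,"rz":0},{"dx":-0.1,"dy":0,"dz":-0.10,"rx":0,"ry":0,"rz":0}]'; python3 - <<'E'
from h import *
i=optics.camera_info("wrist"); im=save("wrist","w7")
r=nets.outline_of("wrist","lid")
for q in r[:1]: print(q["confidence"],q["bbox"],fitc(i,q["pixels"],[(a,h+.048) for a,h in LID],[.545,-.008]))
E
```

```text
time: 14.1
tool_pos: [0.6228, -0.0371, 0.1357]
tool_rot: [0.002, 0.176, 0.984, 0.0]
contact_force: [0.3, 0.2, 0.3]
gripper_width: 0.998
grasp_force: 0.0
0.71 [321.8, 87.2, 101.5, 107.1] (array([ 0.54579232, -0.00755968]), 8288.0, 8388.220991965674)
```

View pics/w7.png

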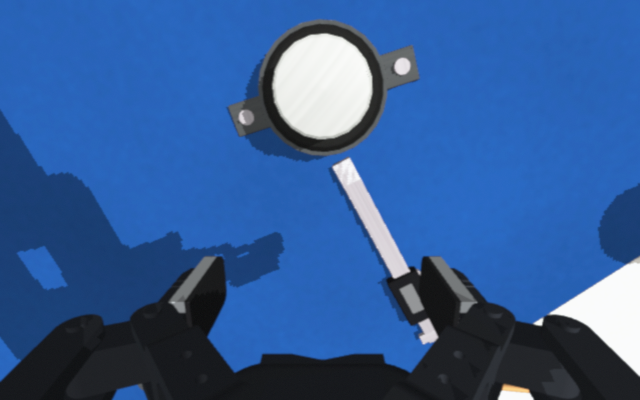

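The lid is closed, centred and level on the box at (322,87). The gripper is clear and the caliper has not moved. I'll let the arm come to rest and hand in.

```bash
python3 -m inch '[{"dx":0,"dy":0,"dz":0,"rx":0,"ry":0,"rz":0},{"dx":0,"dy":0,"dz":0,"rx":0,"ry":0,"rz":0},{"dx":0,"dy":0,"dz":0,"rx":0,"ry":0,"rz":0}]' >/dev/null; python3 -c "
from h import *
print(ticket.job_done())"
```

```text
the job is handed in; nothing more can be done
None
```

The lid snapped home at about 11 N, held through a tug of about 4 N, and was released closed and centred with nothing else touched; the job is handed in, but no verdict was shown.

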